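Move the tall parts tube into the job rack

TASK

Among the capped aluminium tubes in the three-hole pine stand, take the tall one out and put it into the empty hole of the two-hole walnut rack. Keep hold of it while it goes down into the hole, do not drop it in from above; leave it standing upright, all the way down, and let go.

Things in the scene. Friction and masses are not known exactly. Their poses are not given: they have to be found in the camera images.
- tall_mid (a point): Tall tube: upright aluminium, 24 mm diameter, 120 mm tall, black cap of equal diameter, foot tapered over its lowest 5 mm; about 0.07 kg. Point: its centre, 60 mm above its foot; z up along it. Starts in any hole of the pine stand, lowest 45 mm inside, upper 75 mm clear: grip it 20-25 mm below its top. The tubes beside it are alike but 65 mm tall, rising 20 mm above the stand.
- stand: Fixed pine stand, 66 mm (its x) by 190 mm (its y) by 55 mm high; origin: centre of its underside, on the table. Three vertical holes along its y at -60, 0, +60 mm, each 29 mm wide, 45 mm deep (floor 10 mm above the table), mouth chamfered 6 mm. Fingers closing along its x stay clear of the neighbouring tubes.
- rack_hole0 (a point): Empty hole of the fixed walnut rack (66 mm in x, 136 mm in y, 55 mm high, turned any way round). Point: centre of its mouth, in the rack's top face; axes as the rack's. Vertical, 29 mm wide, 45 mm deep (floor 10 mm above the table), 6 mm chamfer. The other hole, 70 mm along +y, holds a 65 mm short tube, 20 mm of it showing; fingers closing along x stay clear of it.
There are look-alikes about, which are no part of the job. Several things look just like the part that bears rack_hole0: the one meant starts farthest to the robot's left.

How it is judged:
By the outcome, as a careful person would: the job done as asked, in the order asked, and still so for the second after the job is handed in, with the robot touching nothing.
It also fails if it takes over 38 s, if anything falls off the work surface, if the arm or the gripper's body presses on something with over 40 N, if the wrist force passes 120 N, or if a joint passes its speed limit or range.

ROBOT

A 6-joint arm with a two-finger parallel gripper is mounted at the origin on the work surface. World frame = base frame: x ahead of the robot, y to its left, z up, the work surface at z = 0. Lengths are in m, angles in rad, forces in N, time in s.
With the tool pointing down it reaches from about 0.35 to 0.975 m from the base axis. Payload 4.9 kg.
Tool frame: the origin (TCP) lies midway between the tips of the shut fingers; the grasp point (between the pads) lies 19 mm behind it; z points along the fingers, y is the line along which they close (so a half turn about z gives the same grasp; the last joint's range is limited). The gripper opens to 85 mm and grips with 20 to 120 N. Pads are 22 mm wide; open, the fingers measure 114 mm over their backs; the gripper's body (76 mm by 85 mm) begins 54 mm behind the grasp point. The pads swing forward as they close: fully open they stand 13 mm farther back than shut.
Start: joints at [-1.264, 0.053, 1.613, -0, 1.476, -0.119], TCP at [0.258, -0.569, 0.231] pointing down, gripper open.
Joint ranges: [-3.01, 3.01], [-1.01, 2.22], [0.06, 2.58], [-1.02, 4.17], [0.09, 2.62], [-3.14, 3.14]. Speed limits (rad/s): [2.57, 2.57, 3.14, 3.14, 3.14, 3.14].

INTERFACE

Orientations are given as a unit quaternion [w, x, y, z].
In Python, from plant import state, grab_frame, job_done, cut_out, place_of gives the robot as it stands.
- The arm moves only by the tool jog_arm, never from a script. Its argument "motion" is text: rows parted by semicolons, each of 7 numbers parted by spaces: the opening in per cent of the stroke, from 0 (shut) to 100 (fully open), then the shift along the tool's x, y, z as a fraction of full scale, then the turn, a rotation vector about the tool's x, y, z as a fraction of full scale. A call has exactly 5 rows; each row is the pose to reach, as a shift and turn from the pose commanded when the call began, along the tool's axes at that moment; what a row does not reach only later rows make up. Full scale, the value 1, is 50 cm for a shift and 1.5 rad for a turn. A row lasts 1/8 s, in which the tool goes at most 62.5 mm and 10.7 degrees, less where a joint would pass 70% of its speed; a pose out of reach is approached as far as the arm can. A call with a number of a shift or a turn outside -1 to 1 is refused whole. A call with a gripper value outside its range is refused whole. The fingers move at their own pace and stop on an object; the grip force is fixed at half the most. Time passes only in rows, so rows that repeat a pose let the fingers close, or fill a call up. It gives the time, the measured TCP pose, the force, the opening and the grip force at its end, in the units of the state.
- state(): the state, without advancing time (a new reading comes with each control period).
- grab_frame(name): name is "scene" or "top"; returns a dict with "color" (400x640x3 uint8, red, green, blue), "range_z" (400x640 float32, m along the optical axis (not along the pixel's ray), 0 where there is no reading), "intrinsics" (3x3 intrinsics, pixels), "world_from_camera" (4x4, takes a point from camera to world coordinates). Camera axes: x right, y up, looking along -z (the intrinsics and any distortion apply to the point x, -y, -z); pixel columns grow to the right and rows downward; lengths in m; the calibration is good to about 2 mm. A picture is of the moment at which its call begins.
- job_done(): hands the job in; it is judged then, once.
Trained networks look in the newest picture that a camera, given by its name, has taken for a name from the list of things; names that differ only in an ending like _2 or _b are one class to them, and where a whole thing is asked for, a point or a joint stands for the part that bears it (a point fixed in the world has none). Each returns a list of dicts, best first, with "p" (0 to 1); they miss things now and then, are a little off and sometimes report something else, mostly with a low value. They report only what shows in the picture. A call takes as long as a camera call. They do not tell look-alikes from the thing itself.
- cut_out(camera, thing): "pixels" (400x640 bool, what is visible of it).
- place_of(camera, thing): "at" ([x, y, z] in m, in world coordinates, good to about 4 mm: a listed point, or the origin of a listed thing).
The state is a dict: "time": time; "joint_pos": joint angles; "joint_vel": joint speeds; "joint_efforts": joint torques, N m; "tool_pos": TCP position; "tool_rot": TCP orientation; "contact_force": force on the tool from outside, world axes, zero at the start; "ft_torque": the same for the moment, N m; "gripper_width": opening from 0.0 (shut) to 1.0 (fully open); "grasp_force": force on a finger pad.
Only numpy, scipy, OpenCV 4.12 (cv2) and the standard library are available. Lean on these libraries where they do the work, as an engineer would, in place of code of your own. Each camera call takes 0.05 s, during which the arm holds its last target. There are 200 camera calls.

## Working session

There is one attempt and no reset: what is moved stays moved. The work goes in short steps, Python scripts to look and compute and a tool call to move; the robot and the scene stay as the last step left them, time stands still between calls to the robot, and variables do not carry over. Pictures are saved under pics/ and viewed, at most 10 in all, crops included, and the job is handed in when it is done.

Besides the shell and the picture viewer there is one more tool, called after "Emit:" in YAML: its name, and indented under it one key for each argument. jog_arm: Moves the arm, as the interface text tells. Shift numbers are shares of 50 cm and turn numbers shares of 1.5 rad, none past 1 either way. Its arguments: {"type":"object","properties":{"motion":{"type":"string"}},"required":["motion"]}

```bash
mkdir -p pics; cat > first.py <<'E'
from plant import *
import cv2, numpy as np
s=state(); print(s['time'],s['tool_pos'],s['tool_rot'],s['gripper_width'])
ims=[]
for c in ("top","scene"):
    f=grab_frame(c); cv2.imwrite(f"pics/{c}0.png",f['color'][:,:,::-1])
    np.savez(f"{c}0.npz",**f)
    for t in ("tall_mid","stand","rack_hole0"):
        for d in place_of(c,t)[:5]: print(c,t,round(d['p'],2),np.round(d['at'],4))
E
python3 first.py
```

```text
0.0 [ 0.25798999 -0.56858356  0.23006712] [-1.01993674e-03  9.77416396e-01  2.11319994e-01 -9.46667586e-05] 0.9966606318808318
top tall_mid 0.7 [0.5112 0.0952 0.0705]
top stand 0.92 [0.5148 0.1513 0.0024]
top stand 0.54 [0.5087 0.0935 0.0668]
top rack_hole0 0.8 [ 0.5498 -0.2318  0.0549]
top rack_hole0 0.78 [ 0.2985 -0.315   0.054 ]
scene tall_mid 0.77 [0.51   0.0912 0.0701]
scene stand 0.65 [ 0.5126  0.1535 -0.0031]
scene rack_hole0 0.56 [ 0.5508 -0.2308  0.0577]
scene rack_hole0 0.55 [ 0.2968 -0.3103  0.0518]
```

View pics/top0.png

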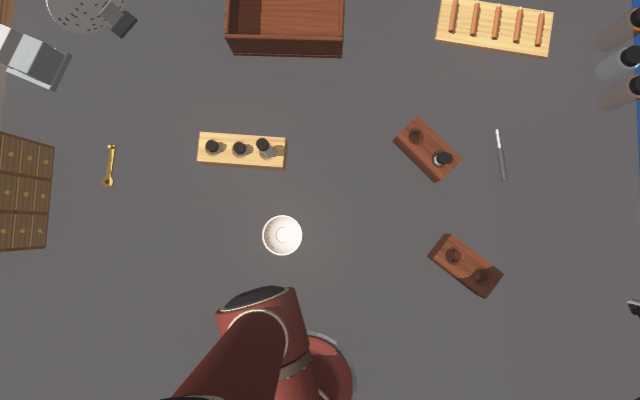

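View pics/scene0.png

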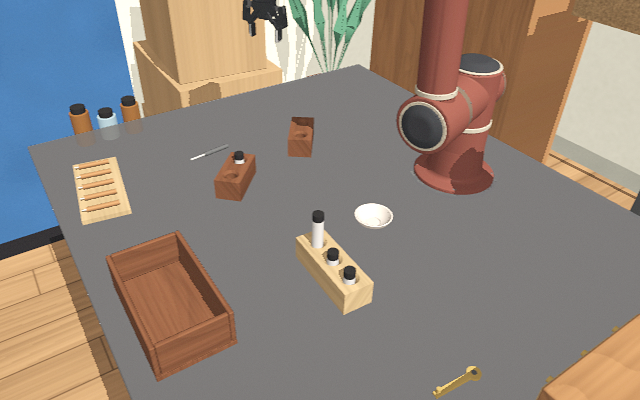

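The top view shows the stand at (242,151) with the tall tube at (265,147). There are two walnut racks. The left one, at (428,150), has its empty hole at (416,136) and a capped tube at (443,158). The other is at (465,265). The left one is the target, so I'll measure it precisely from depth.

```bash
cat > meas.py <<'E'
import numpy as np, cv2
def cloud(f):
    z=f['range_z']; K=f['intrinsics']; v,u=np.mgrid[:400,:640]
    P=np.stack([(u-K[0,2])/K[0,0]*z,-(v-K[1,2])/K[1,1]*z,-z],-1)
    T=f['world_from_camera']; W=P@T[:3,:3].T+T[:3,3]; W[z<=0]=np.nan; return W
def near(W,c,r,lo,hi):
    with np.errstate(invalid='ignore'):
        return W[(np.hypot(W[...,0]-c[0],W[...,1]-c[1])<r)&(W[...,2]>lo)&(W[...,2]<hi)]
E
python3 - <<'E'
from meas import *
for c in("top","scene"):
    f=np.load(c+"0.npz"); W=cloud(f); print(c,'cam',f['world_from_camera'][:3,3].round(3))
    for n,ctr,r in(("stand",(.514,.152),.12),("rack",(.525,-.262),.09)):
        p=near(W,ctr,r,.048,.061); rc=cv2.minAreaRect(p[:,:2].astype(np.float32))
        print(n,len(p),np.median(p[:,2]).round(4),np.round(rc[0],4),np.round(rc[1],4),round(rc[2],1), np.round(cv2.boxPoints(rc),3).tolist())
    p=near(W,(.511,.093),.03,.085,.14); q=p[p[:,2]>.122]
    print('tube',len(p),p.min(0).round(4),p.max(0).round(4),'cap',len(q),q.mean(0).round(4) if len(q) else '')
    p=near(W,(.51,-.29),.045,.066,.1); print('short',len(p),p.mean(0).round(4))
    for z0 in(.07,.09,.11,.124):
        p=near(W,(.511,.093),.03,z0,z0+.02)
        if len(p)>3: print(' z',z0,len(p),p.min(0).round(4),p.max(0).round(4))
E
```

```text
top cam [ 0.351 -0.045  0.858]
stand 2034 0.0536 [0.5147 0.1523] [0.1905 0.0669] 87.2 [[0.47699999809265137, 0.05900000035762787], [0.5440000295639038, 0.0560000017285347], [0.5529999732971191, 0.2460000067949295], [0.4860000014305115, 0.24899999797344208]]
rack 1615 0.053 [ 0.5282 -0.2581] [0.1361 0.0676] 45.0 [[0.4560000002384186, -0.28200000524520874], [0.5040000081062317, -0.33000001311302185], [0.6000000238418579, -0.23399999737739563], [0.5529999732971191, -0.1860000044107437]]
tube 176 [0.4995 0.0799 0.0851] [0.5231 0.1046 0.1319] cap 125 [0.5113 0.092  0.1287]
short 117 [ 0.5038 -0.2825  0.0732]
 z 0.07 27 [0.5    0.0801 0.0702] [0.5171 0.0979 0.0892]
 z 0.09 27 [0.4997 0.0804 0.0901] [0.5158 0.0986 0.1091]
 z 0.11 124 [0.4995 0.0799 0.1113] [0.5231 0.1046 0.13  ]
 z 0.124 123 [0.4995 0.0799 0.1243] [0.5231 0.1046 0.1319]
scene cam [0.979 0.764 0.773]
stand 1798 0.0547 [0.5125 0.1535] [0.1934 0.0693] 87.6 [[0.4740000069141388, 0.057999998331069946], [0.5429999828338623, 0.054999999701976776], [0.5509999990463257, 0.24899999797344208], [0.4819999933242798, 0.25200000405311584]]
rack 743 0.0547 [ 0.5267 -0.2562] [0.1435 0.069 ] 45.3 [[0.4519999921321869, -0.28299999237060547], [0.5009999871253967, -0.3310000002384186], [0.6019999980926514, -0.2290000021457672], [0.5529999732971191, -0.1809999942779541]]
tube 261 [0.4977 0.0819 0.085 ] [0.5227 0.107  0.1329] cap 109 [0.5109 0.0962 0.1287]
short 62 [ 0.5033 -0.2786  0.0733]
 z 0.07 84 [0.5015 0.0866 0.0702] [0.5224 0.1076 0.0898]
 z 0.09 86 [0.502  0.0899 0.0901] [0.5227 0.107  0.1098]
 z 0.11 115 [0.4977 0.0819 0.1102] [0.522  0.1068 0.1299]
 z 0.124 98 [0.4977 0.0819 0.1247] [0.5224 0.1064 0.1329]
```

```bash
cat > go.py <<'E'
import sys, numpy as np
from scipy.spatial.transform import Rotation as R
from plant import state
# go.py x y z yaw_of_tool_y_deg : shift & turn (units of jog_arm) to a tool-down pose
x,y,z,a=map(float,sys.argv[1:]); s=state(); q=s['tool_rot']
r=R.from_quat([q[1],q[2],q[3],q[0]]); a=np.radians(a)
Y=np.array([np.cos(a),np.sin(a),0]); Z=np.array([0,0,-1.])
t=R.from_matrix(np.c_[np.cross(Y,Z),Y,Z]); p=np.array(s['tool_pos'])
print('t',s['time'],'tcp',p.round(4),'y-yaw',np.degrees(np.arctan2(*r.as_matrix()[1::-1,1])).round(2),'j',np.round(s['joint_pos'],2),'w',s['gripper_width'],'F',np.round(s['contact_force'],1))
print('shift',(r.inv().apply(np.array([x,y,z])-p)/.5).round(4),'turn',((r.inv()*t).as_rotvec()/1.5).round(4))
E
python3 go.py .511 .0935 .23 -2.7; python3 go.py .385 -.237 .23 -34
```

```text
t 0.4 tcp [ 0.2581 -0.5691  0.2311] y-yaw -65.6 j [-1.26  0.05  1.61  0.    1.48 -0.12] w 1.005734358541562 F [-0.  0. -0.]
shift [ 1.0079 -0.9979  0.0026] turn [-2.000e-04 -1.000e-04 -7.319e-01]
t 0.4 tcp [ 0.2581 -0.5691  0.2311] y-yaw -65.6 j [-1.26  0.05  1.61  0.    1.48 -0.12] w 1.005734358541562 F [-0.  0. -0.]
shift [ 0.5054 -0.5001  0.0024] turn [-2.000e-04 -1.000e-04 -3.677e-01]
```

Emit:
jog_arm:
  motion: "100 0.08 -0.08 0 0 0 -0.07; 100 0.16 -0.16 0 0 0 -0.14; 100 0.24 -0.24 0 0 0 -0.22; 100 0.32 -0.32 0 0 0 -0.3; 100 0.4 -0.4 0 0 0 -0.37"

```text
time: 1.02
tool_pos: [0.358, -0.3028, 0.2315]
tool_rot: [0.0, 0.881, 0.472, 0.0]
contact_force: [0.3, -0.2, 0.0]
gripper_width: 0.999
grasp_force: 0.0
```

```bash
python3 go.py .511 .0935 .23 -2.7
```

```text
t 1.025 tcp [ 0.358  -0.3028  0.2315] y-yaw -33.63 j [-0.86 -0.34  1.96  0.    1.51 -0.27] w 0.9990643745807051 F [ 0.3 -0.2  0. ]
shift [ 0.8293 -0.1843  0.0029] turn [ 5.000e-04  1.000e-04 -3.599e-01]
```

Emit:
jog_arm:
  motion: "100 0.1 -0.02 0 0 0 -0.07; 100 0.2 -0.04 0 0 0 -0.14; 100 0.3 -0.07 0 0 0 -0.21; 100 0.4 -0.09 0 0 0 -0.28; 100 0.5 -0.11 0 0 0 -0.35"

```text
time: 1.65
tool_pos: [0.4515, -0.0645, 0.2317]
tool_rot: [0.001, 0.729, 0.685, 0.0]
contact_force: [1.4, -0.3, 0.2]
gripper_width: 1.001
grasp_force: 0.0
```

```bash
python3 go.py .511 .0935 .17 -2.7
```

```text
t 1.65 tcp [ 0.4515 -0.0645  0.2317] y-yaw -3.53 j [-0.31 -0.37  1.99 -0.    1.52 -0.24] w 1.0008670086271167 F [ 1.4 -0.3  0.2]
shift [0.3227 0.0992 0.1234] turn [ 0.0008  0.0003 -0.0096]
```

Emit:
jog_arm:
  motion: "100 0.1 0.03 0.03 0 0 -0.01; 100 0.2 0.06 0.06 0 0 -0.01; 100 0.28 0.09 0.09 0 0 -0.01; 100 0.323 0.099 0.123 0 0 -0.01; 100 0.323 0.099 0.123 0 0 -0.01"

```text
time: 2.28
tool_pos: [0.51, 0.0929, 0.1682]
tool_rot: [-0.001, 0.724, 0.69, -0.001]
contact_force: [-0.7, -0.1, -0.4]
gripper_width: 0.997
grasp_force: 0.0
```

```bash
python3 go.py .511 .0935 .088 -2.7
```

```text
t 2.275 tcp [0.51   0.0929 0.1682] y-yaw -2.71 j [ 0.04 -0.16  1.92 -0.    1.38  0.08] w 0.9971388601492218 F [-0.7 -0.1 -0.4]
shift [0.0013 0.0025 0.1604] turn [-0.0023  0.0003 -0.0001]
```

Emit:
jog_arm:
  motion: "100 0.001 0.002 0.05 0 0 0; 100 0.001 0.002 0.1 0 0 0; 100 0.001 0.002 0.14 0 0 0; 100 0.001 0.002 0.16 0 0 0; 100 0.001 0.002 0.16 0 0 0"

```text
time: 2.9
tool_pos: [0.5118, 0.0917, 0.0899]
tool_rot: [-0.0, 0.725, 0.689, -0.0]
contact_force: [0.1, -0.1, 0.3]
gripper_width: 1.006
grasp_force: 0.0
```

Emit:
jog_arm:
  motion: "60 0 0 0 0 0 0; 30 0 0 0 0 0 0; 10 0 0 0 0 0 0; 0 0 0 0 0 0 0; 0 0 0 0 0 0 0"

```text
time: 3.52
tool_pos: [0.5123, 0.0924, 0.0904]
tool_rot: [0.0, 0.725, 0.689, 0.0]
contact_force: [-0.8, -1.0, 2.9]
gripper_width: 0.263
grasp_force: 58.5
```

```bash
python3 go.py .511 .0935 .2 -2.7
```

```text
t 3.525 tcp [0.5123 0.0924 0.0904] y-yaw -2.86 j [ 0.04 -0.07  1.98  0.    1.23  0.09] w 0.2631544542991884 F [-0.8 -1.   2.9]
shift [ 0.0021 -0.0025 -0.2191] turn [ 0.0004 -0.     -0.0018]
```

Emit:
jog_arm:
  motion: "0 0 0 -0.04 0 0 0; 0 0 0 -0.09 0 0 0; 0 0 0 -0.14 0 0 0; 0 0 0 -0.19 0 0 0; 0 0 0 -0.22 0 0 0"

```text
time: 4.15
tool_pos: [0.5123, 0.0923, 0.2008]
tool_rot: [0.0, 0.725, 0.689, 0.0]
contact_force: [-0.4, -1.0, -1.6]
gripper_width: 0.264
grasp_force: 58.7
```

```bash
python3 go.py .5515 -.232 .2 -45
```

```text
t 4.15 tcp [0.5123 0.0923 0.2008] y-yaw -2.86 j [ 0.04 -0.18  1.89 -0.    1.43  0.09] w 0.2637820868452706 F [-0.4 -1.  -1.6]
shift [-0.6439  0.1108  0.0017] turn [ 7.000e-04 -4.000e-04  4.903e-01]
```

Held and lifted. I'll carry it gently to the rack over two calls.

Emit:
jog_arm:
  motion: "0 -0.05 0.01 0 0 0 0.04; 0 -0.12 0.02 0 0 0 0.09; 0 -0.19 0.03 0 0 0 0.14; 0 -0.26 0.045 0 0 0 0.2; 0 -0.33 0.06 0 0 0 0.26"

```text
time: 4.78
tool_pos: [0.5334, -0.075, 0.199]
tool_rot: [-0.0, 0.845, 0.535, -0.0]
contact_force: [-0.2, 0.1, -0.4]
gripper_width: 0.261
grasp_force: 58.6
```

```bash
python3 go.py .5515 -.232 .2 -45
```

```text
t 4.775 tcp [ 0.5334 -0.075   0.199 ] y-yaw -25.38 j [-0.28 -0.13  1.85  0.    1.43  0.16] w 0.26104080441441996 F [-0.2  0.1 -0.4]
shift [-0.2681  0.1673 -0.0023] turn [-8.000e-04  2.000e-04  2.283e-01]
```

Emit:
jog_arm:
  motion: "0 -0.08 0.05 0 0 0 0.06; 0 -0.15 0.09 0 0 0 0.12; 0 -0.21 0.13 0 0 0 0.18; 0 -0.268 0.167 0 0 0 0.228; 0 -0.268 0.167 0 0 0 0.228"

```text
time: 5.4
tool_pos: [0.5518, -0.2326, 0.1988]
tool_rot: [-0.001, 0.924, 0.383, -0.001]
contact_force: [-0.5, 0.9, -0.9]
gripper_width: 0.268
grasp_force: 58.8
```

```bash
python3 go.py .5515 -.232 .15 -45; python3 - <<'E'
from plant import *; from meas import *
ims=[]
for c in("top","scene"):
    f=grab_frame(c); W=cloud(f); ims.append(f['color'][90:290,(330 if c=="top" else 130):][:,:200,::-1])
    p=near(W,(.5515,-.232),.035,.10,.175)
    for a in(.11,.13,.15):
        q=p[abs(p[:,2]-a)<.01]
        if len(q): print(c,a,len(q),q.mean(0).round(4),q.min(0).round(3),q.max(0).round(3))
    for d in place_of(c,"tall_mid")[:2]: print(c,d['p'],np.round(d['at'],4))
    for d in place_of(c,"rack_hole0")[:2]: print(c,'hole',d['p'],np.round(d['at'],4))
cv2.imwrite("pics/over.png",cv2.resize(np.hstack(ims),(800,400)))
E
```

```text
t 5.4 tcp [ 0.5518 -0.2326  0.1988] y-yaw -44.97 j [-0.52  0.01  1.71 -0.    1.42  0.26] w 0.2681128358610913 F [-0.5  0.9 -0.9]
shift [ 0.0005 -0.0011  0.0975] turn [-0.0009  0.0004  0.0004]
top hole 0.96 [ 0.2966 -0.3117  0.0522]
scene 0.11 1 [ 0.5561 -0.2252  0.1189] [ 0.556 -0.225  0.119] [ 0.556 -0.225  0.119]
scene 0.13 68 [ 0.5528 -0.2204  0.1314] [ 0.537 -0.232  0.12 ] [ 0.562 -0.215  0.14 ]
scene 0.15 71 [ 0.554  -0.2207  0.1506] [ 0.541 -0.234  0.14 ] [ 0.563 -0.213  0.16 ]
scene 0.95 [ 0.5525 -0.2333  0.1761]
scene hole 0.75 [ 0.2963 -0.3109  0.0537]
scene hole 0.68 [ 0.5511 -0.2328  0.0552]
```

View pics/over.png

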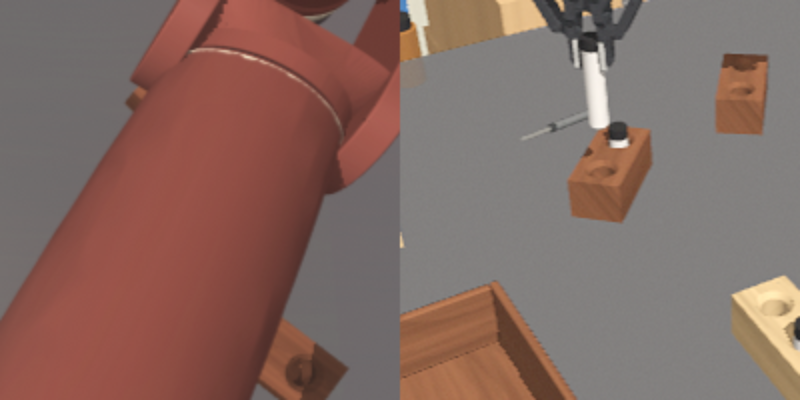

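The scene crop (right half) shows the tube held above the empty hole at about (600,170). It hangs with its foot near (600,125). I'll fit its axis to check for tilt before lowering.

```bash
python3 - <<'E'
from plant import *; from meas import *
from scipy.optimize import least_squares
f=grab_frame("scene"); W=cloud(f); C=f['world_from_camera'][:3,3]
m=cut_out("scene","tall_mid")[0]; p=W[m['pixels']]; p=p[(np.hypot(p[:,0]-.5515,p[:,1]+.232)<.04)&(p[:,2]>.12)&(p[:,2]<.19)]
print(m['p'],len(p))
g=lambda v:np.hypot(p[:,0]-v[0]-v[2]*(p[:,2]-.12),p[:,1]-v[1]-v[3]*(p[:,2]-.12))-.012
r=least_squares(g,[.55,-.232,0,0],loss='soft_l1',f_scale=.001)
print('foot xy',r.x[:2].round(4),'slope deg',np.degrees(r.x[2:]).round(2),'rms',np.sqrt(np.mean(g(r.x)**2)))
# rack hole in scene: ring below top face
W0=cloud(np.load("scene0.npz"))
E
```

```text
0.67 251
foot xy [ 0.5498 -0.2286] slope deg [ 0.4 -0.1] rms 0.0019387282392699194
```

Upright within 0.5°, and its foot is over the hole to within about 3 mm, which the chamfer covers. I'll lower it while watching the force.

Emit:
jog_arm:
  motion: "0 0 0 0.03 0 0 0; 0 0 0 0.06 0 0 0; 0 0 0 0.09 0 0 0; 0 0 0 0.11 0 0 0; 0 0 0 0.12 0 0 0"

```text
time: 6.42
tool_pos: [0.5518, -0.2306, 0.1385]
tool_rot: [-0.001, 0.923, 0.384, -0.0]
contact_force: [0.3, -0.3, -1.7]
gripper_width: 0.265
grasp_force: 58.8
```

Emit:
jog_arm:
  motion: "0 0 0 0.005 0 0 0; 0 0 0 0.01 0 0 0; 0 0 0 0.015 0 0 0; 0 0 0 0.02 0 0 0; 0 0 0 0.02 0 0 0"

```text
time: 7.05
tool_pos: [0.5523, -0.2311, 0.1298]
tool_rot: [0.0, 0.923, 0.384, 0.0]
contact_force: [0.3, -0.4, -1.0]
gripper_width: 0.262
grasp_force: 58.8
```

Emit:
jog_arm:
  motion: "0 0 0 0.007 0 0 0; 0 0 0 0.014 0 0 0; 0 0 0 0.022 0 0 0; 0 0 0 0.03 0 0 0; 0 0 0 0.03 0 0 0"

```text
time: 7.68
tool_pos: [0.5521, -0.231, 0.1143]
tool_rot: [0.0, 0.923, 0.384, -0.0]
contact_force: [1.5, -2.0, -2.5]
gripper_width: 0.263
grasp_force: 58.6
```

Emit:
jog_arm:
  motion: "0 0 0 0.01 0 0 0; 0 0 0 0.02 0 0 0; 0 0 0 0.03 0 0 0; 0 0 0 0.04 0 0 0; 0 0 0 0.04 0 0 0"

```text
time: 8.3
tool_pos: [0.552, -0.231, 0.094]
tool_rot: [0.0, 0.923, 0.384, -0.0]
contact_force: [2.6, -4.3, -2.5]
gripper_width: 0.266
grasp_force: 58.7
```

Emit:
jog_arm:
  motion: "0 0 0 0.003 0 0 0; 0 0 0 0.005 0 0 0; 0 0 0 0.007 0 0 0; 0 0 0 0.008 0 0 0; 0 0 0 0.008 0 0 0"

```text
time: 8.93
tool_pos: [0.5523, -0.2309, 0.091]
tool_rot: [0.0, 0.923, 0.384, 0.0]
contact_force: [1.9, -4.2, 0.6]
gripper_width: 0.269
grasp_force: 59.1
```

Emit:
jog_arm:
  motion: "0 0 0 0.001 0 0 0; 0 0 0 0.002 0 0 0; 0 0 0 0.003 0 0 0; 0 0 0 0.003 0 0 0; 0 0 0 0.003 0 0 0"

```text
time: 9.55
tool_pos: [0.5525, -0.2309, 0.0904]
tool_rot: [0.0, 0.923, 0.384, 0.0]
contact_force: [-1.1, -2.2, 6.4]
gripper_width: 0.264
grasp_force: 59.8
```

The upward force is rising at the expected height, so the tube is on the floor of the hole. Next I'll release it and retreat straight up.

Emit:
jog_arm:
  motion: "40 0 0 0 0 0 0; 70 0 0 0 0 0 0; 100 0 0 0 0 0 0; 100 0 0 0 0 0 0; 100 0 0 0 0 0 0"

```text
time: 10.18
tool_pos: [0.5521, -0.2307, 0.0892]
tool_rot: [-0.0, 0.923, 0.384, -0.0]
contact_force: [-0.2, -0.3, -0.4]
gripper_width: 1.001
grasp_force: 0.0
```

Emit:
jog_arm:
  motion: "100 0 0 -0.03 0 0 0; 100 0 0 -0.08 0 0 0; 100 0 0 -0.14 0 0 0; 100 0 0 -0.2 0 0 0; 100 0 0 -0.24 0 0 0"

```text
time: 10.8
tool_pos: [0.5529, -0.2312, 0.2124]
tool_rot: [0.001, 0.923, 0.384, 0.001]
contact_force: [0.1, -0.5, -0.0]
gripper_width: 1.003
grasp_force: 0.0
```

```bash
python3 - <<'E'
from plant import *; from meas import *
f=grab_frame("scene"); W=cloud(f); cv2.imwrite("pics/end.png",cv2.resize(f['color'][90:290,130:330,::-1],(500,500)))
p=near(W,(.5515,-.232),.03,.07,.16); print(len(p),p.max(0).round(4),p[p[:,2]>.122].mean(0).round(4))
for d in place_of("scene","tall_mid")[:2]: print(d['p'],np.round(d['at'],4))
E
```

```text
254 [ 0.563  -0.2127  0.134 ] [ 0.5513 -0.2262  0.1286]
0.57 [ 0.5517 -0.2333  0.0685]
```

View pics/end.png

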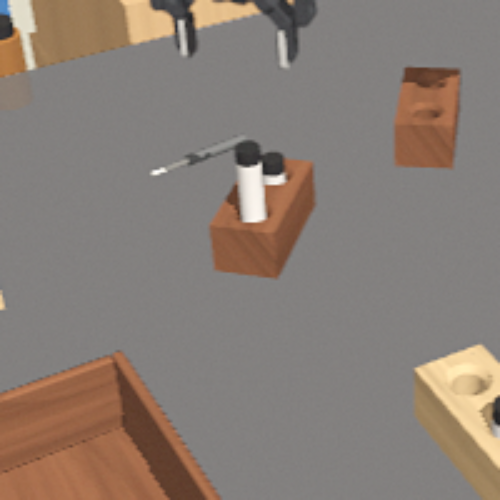

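The tall tube stands upright at (250,185) in the rack hole, with its top at z ≈ 0.130 m, so it is fully seated. The gripper is clear of it.

```bash
python3 -c "from plant import *; print(job_done())"
```

```text
the job is handed in; nothing more can be done
None
```

The tall tube is upright and all the way down in the empty hole of the left walnut rack; I held it to the hole floor, released it, backed the gripper clear, and handed the job in after about 11 s of robot time.

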